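Lock a food pan into the pan rack with its sliding divider

TASK

Secure the food pan that stands in the pan rack: with the fingertips push the rack's sliding divider along its rails, past the notches on the way, until the pan is fully home against the end plate and the divider's sprung pin has dropped into the last notch it can reach, close behind the pan. Only push, without forcing it once the pan is home: lift or carry nothing, do not pull the pin up, and leave the spare pan and everything else on the table where it is.

Things in the scene. Friction and masses are not known exactly. Their poses are not given: they have to be found in the camera images.
- rack: stainless pan rack fixed to the table: two rails on legs, joined by an end plate. Origin on the table midway between the rails; x from the front rail (robot's side) to the rear one, y along the rails towards the end plate. Rails: 6 mm flat bar, centre lines at x = -97 and +97 mm, top edge 105 mm up, y = -165 to +187 mm. Which of the two pans stands in it varies; the other is the spare.
- rack_end (a point): middle of the end plate's inner face at rim height: y = +184.5 mm in the rack's frame, 95 mm above the table; axes as the rack's. The plate's top is 114 mm high. The rack's other end is open but for a flat strip 3 mm thick on the table.
- rack_notch (a point): the first of eight notches in the top edge of the front rail, at the centre of its mouth: x = -97, y = -54 mm in the rack's frame, 105 mm up; axes as the rack's. Notches are 13 mm wide and 18 mm apart, the others following towards the end plate at y = -36, -18, 0, +18, +36, +54, +72 mm.
- divider (a joint): travel of the divider, m, 0 at the open end, growing towards the end plate. Its pin and mid-plate lie at rack y = -0.120 + travel, so the notches are at travel 0.066, 0.084, 0.102, 0.120, 0.138, 0.156 ... It slides with about 1 N; leaving a notch takes about 10 N. The spring draws it into a notch from 4 mm before the centre (2 mm while it shoves a pan), and back in from 3 mm past.
- divider_push (a point): middle of the back of the divider's 3 mm upright plate, 95 mm above the table: the flat face, turned away from the end plate, to push on. Plate 178 mm wide, 14 to 112 mm above the table, its top edge rolled forward, flush at the back. Black shoes at both ends ride on the rails, to 128 mm high. Axes as the rack's.
- pin (a joint): drop of the sprung roller-nosed pin in the divider's front shoe, m: 0 to 0.0005 while its roller runs on the rail's top edge, about 0.0035 once dropped into a notch. The black knob on the pin (16 mm across, top 150 mm above the table) sinks with it. Not to be handled or pulled up; the spring works it.
- pan_oblong: clear food pan, oblong rim, brown stains inside, 162 mm (its x, along the rails) x 176 mm, 100 mm high, 0.16 kg; origin at the centre of its underside. In the rack between divider and end plate, or the spare beyond the rack's open end. Home in the rack its origin is at rack y = +103.5 mm; the last notch reachable behind it is then at travel 0.138, the divider's face 3 mm off the rim.
- pan_square: clear food pan, square rim, clean, 180 x 180 mm, 95 mm high, 0.16 kg; origin at the centre of its underside. In the rack between divider and end plate, or the spare beyond the rack's open end. Home in the rack its origin is at rack y = +94.5 mm; the last notch reachable behind it is then at travel 0.120, the divider's face 3 mm off the rim.
- bottle: cream-coloured squeeze bottle with cone cap, 62 mm across, 190 mm high, standing loose behind the rack; origin at the centre of its underside. Leave alone.
- shaker: white shaker, 41 mm across, 84 mm high, standing loose off the rack's open end; origin at the centre of its underside. Leave alone.
- roll: napkin-rolled cutlery, 41 x 222 x 38 mm, lying on the table to the robot's right; origin under its middle. Leave alone.

How it is judged:
At the end, for the whole second after the job is handed in: The pan in the rack stands between the rails with its rim within 5.5 mm of the end plate; the divider rests within 3 mm of the last notch it can reach behind that pan (travel 0.138 for the oblong pan, 0.120 for the square one) with the pin dropped at least 2 mm; nothing moves (((y of pan_oblong in the frame of rack between 0.098 and 0.1065 m and x of pan_oblong in the frame of rack between -0.012 and 0.012 m and value of joint divider between 0.135 and 0.141 m and linear speed of pan_oblong below 0.01 m/s and angle between pan_oblong's own z axis and vertical below 0.06 rad) or (y of pan_square in the frame of rack between 0.089 and 0.0975 m and x of pan_square in the frame of rack between -0.012 and 0.012 m and value of joint divider between 0.117 and 0.123 m and linear speed of pan_square below 0.01 m/s and angle between pan_square's own z axis and vertical below 0.06 rad)) and value of joint pin above 0.002 m and velocity of joint divider between -0.01 and 0.01 m/s); the robot touches nothing.
It fails at once if the fingers press on the rack or its divider with over 40 N (contact force between the fingers and rack above 40 N).
It fails at once if the pin is pulled up off the rail by 2 mm (value of joint pin below -0.002 m).
It fails at once if a pan is lifted 12 mm off the table or tipped (height (world z) of any of pan_oblong, pan_square above 0.012 m or angle between any of pan_oblong, pan_square's own z axis and vertical above 0.2 rad).
It fails at once if the spare pan is moved by 20 mm ((y of pan_oblong in the frame of rack below -0.2 m and distance of pan_oblong from where it was at the start of the episode above 0.02 m) or (y of pan_square in the frame of rack below -0.2 m and distance of pan_square from where it was at the start of the episode above 0.02 m)).
It fails at once if the squeeze bottle, shaker, or cutlery roll is moved by 20 mm (distance of any of bottle, shaker, roll from where it was at the start of the episode above 0.02 m).
It also fails if it takes over 48 s, if anything falls off the work surface, if the arm or the gripper's body presses on something with over 40 N, if the wrist force passes 120 N, or if a joint passes its speed limit or range.

ROBOT

A 7-joint arm with a two-finger parallel gripper is mounted at the origin on a cart in front of the work surface, level with it; the furniture and walls round the work are solid. World frame = base frame: x ahead of the robot, y to its left, z up, the work surface at z = 0. Lengths are in m, angles in rad, forces in N, time in s.
With the tool pointing down it reaches from about 0.4 to 0.875 m from the base axis. Payload 6.5 kg.
Tool frame: the origin (TCP) lies on the centre line of the jaws, within the pads' length; the fingertips stand 19 mm ahead of it and the grasp point (between the pads) is the TCP (ctrl.tip_reach is the distance from the TCP to the fingertips, in m); z points along the fingers, y is the line along which they close (so a half turn about z gives the same grasp; the last joint's range is limited). The gripper opens to 85 mm and grips with 20 to 120 N. Pads are 22 mm wide; open, the fingers measure 114 mm over their backs; the gripper's body (76 mm by 85 mm) begins 54 mm behind the grasp point. The pads swing forward as they close: fully open they stand 13 mm farther back than shut.
Start: joints at [-1.333, 0.536, -0.004, 1.538, 0.003, 1.067, -0.071], TCP at [0.194, 0.62, 0.25] pointing down, gripper open.
Joint ranges: [-2.7, 2.7], [-0.37, 2.16], [-1.27, 1.26], [0.24, 2.4], [-1.31, 4.45], [0.19, 1.91], [-2.76, 2.76]. Speed limits (rad/s): [2.39, 2.39, 3.14, 3.14, 3.14, 3.14, 3.14].

INTERFACE

Orientations are given as a 3x3 rotation matrix whose columns are the frame's x, y, z axes.
In Python, from workcell import ctrl gives the robot as it stands. The module is installed in compiled form; this text tells all that it offers.
- The arm moves only by the tool play_rows, never from a script. Its argument "motion" is a list of rows, each a list of 7 numbers: the shift along the tool's x, y, z as a fraction of full scale, then the turn, a rotation vector about the tool's x, y, z as a fraction of full scale, then the closure, from 0 (fully open) to 1 (shut). In form: [[dx, dy, dz, ax, ay, az, fingers], ...]. A call has 1 to 20 rows; each row shifts and turns the commanded pose from where the row before left it, along the tool's axes as they then stand; what a row does not reach is not made up. Full scale, the value 1, is 400 mm for a shift and 2 rad for a turn. A row lasts 1/8 s, in which the tool goes at most 62.5 mm and 10.7 degrees, less where a joint would pass 70% of its speed; a pose out of reach is approached as far as the arm can. A call with a number of a shift or a turn outside -1 to 1 is refused whole. A call with a gripper value outside its range is refused whole. The fingers move at their own pace and stop on an object; "newtons" is the grip in N (left out, the last holds). Time passes only in rows, so rows that do not move let the fingers close. It gives the time, the measured TCP pose, the force, the opening and the grip force at its end, in the units of the state.
- ctrl.get_obs(): the state, without advancing time (a new reading comes with each control period).
- ctrl.read_camera(name): name is "scene" or "top" or "wrist"; returns (picture, depth): 480x640x3 uint8, blue, green, red; 480x640 float32, m along the optical axis (not along the pixel's ray), 0 where there is no reading.
- ctrl.get_calibration(name): a dict with "fx", "fy", "cx", "cy" (pixels), "distortion" ([k1, k2, p1, p2, k3] as OpenCV has them; the pictures are not rectified), "rvec" (rotation vector, rad) and "tvec" (3), from world to camera coordinates, as OpenCV has them. Camera axes: x right, y down, z forward; pixel columns grow to the right and rows downward; lengths in m; the calibration is good to about 2 mm. A picture is of the moment at which its call begins: read the wrist's pose just before it. get_calibration takes no time and is no camera call; for the wrist camera it gives the pose at the moment of the call.
- ctrl.finish_job(): hands the job in; it is judged then, once.
The state is a dict: "t": time; "joint_pos": joint angles; "qvel": joint speeds; "joint_torque": joint torques, N m; "tcp_pos": TCP position; "tcp_rot": TCP orientation; "ft_force": force on the tool from outside, world axes, zero at the start; "torque": the same for the moment, N m; "gripper_width": finger opening in m; "grip_force": force on a finger pad.
Only numpy, scipy, OpenCV 4.12 (cv2) and the standard library are available. Lean on these libraries where they do the work, as an engineer would, in place of code of your own. Each camera call takes 0.05 s, during which the arm holds its last target. There are 200 camera calls.

## Working session

There is one attempt and no reset: what is moved stays moved. The work goes in short steps, Python scripts to look and compute and a tool call to move; the robot and the scene stay as the last step left them, time stands still between calls to the robot, and variables do not carry over. Pictures are saved under pics/ and viewed, at most 10 in all, crops included, and the job is handed in when it is done.

Besides the shell and the picture viewer there is one more tool, called by a JSON object that holds its "method" and its "body", one argument or row to a line. play_rows: Moves the arm, as the interface text tells. Shift numbers are shares of 400 mm and turn numbers shares of 2 rad, none past 1 either way. Its arguments: {"type":"object","properties":{"motion":{"type":"array"},"newtons":{"type":"number"}},"required":["motion"]}

```bash
mkdir -p pics; cat > h.py <<'E'
import numpy as np, cv2
from workcell import ctrl
def cam(n):
    c=ctrl.get_calibration(n); K=np.array([[c['fx'],0,c['cx']],[0,c['fy'],c['cy']],[0,0,1.]])
    R=cv2.Rodrigues(np.array(c['rvec'],float))[0]; return K,np.array(c['distortion'],float),R,np.array(c['tvec'],float).reshape(3)
def at_z(c,uv,z):
    K,D,R,t=c; p=cv2.undistortPoints(np.array(uv,float).reshape(-1,1,2),K,D)[:,0]
    r=np.c_[p,np.ones(len(p))]@R; o=-R.T@t; return o+r*((z-o[2])/r[:,2])[:,None]
def at_d(c,uv,d):
    K,D,R,t=c; p=cv2.undistortPoints(np.array(uv,float).reshape(-1,1,2),K,D)[:,0]
    return (np.c_[p,np.ones(len(p))]*np.asarray(d)[:,None]-t)@R
def proj(c,P):
    K,D,R,t=c; return cv2.projectPoints(np.array(P,float).reshape(-1,1,3),cv2.Rodrigues(R)[0],t,K,D)[0][:,0]
E
python3 - <<'E'
from h import *
s=ctrl.get_obs(); print(s['t'],s['tcp_pos'],s['tcp_rot'],s['gripper_width'])
for n in('top','scene'):
    p,d=ctrl.read_camera(n); cv2.imwrite(f'pics/{n}0.png',p); np.save(f'{n}0.npy',d)
    c=cam(n); print(n,-c[2].T@c[3])
E
```

```text
0.0 [0.19425178 0.61967468 0.24940405] [[-9.54244499e-01  2.99027193e-01 -4.16429419e-04]
 [ 2.99027462e-01  9.54242991e-01 -1.70007161e-03]
 [-1.10992788e-04 -1.74680782e-03 -9.99998468e-01]] 0.08504370971750379
top [ 0.40511948 -0.0147562   1.27773076]
scene [-0.24577074 -0.6498565   0.67127427]
```

View pics/top0.png

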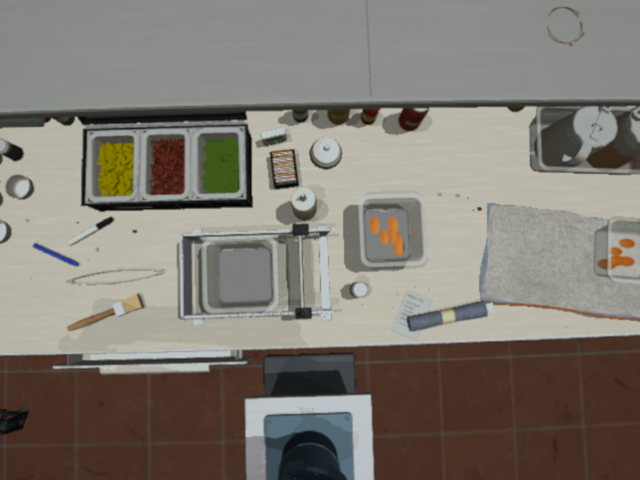

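View pics/scene0.png

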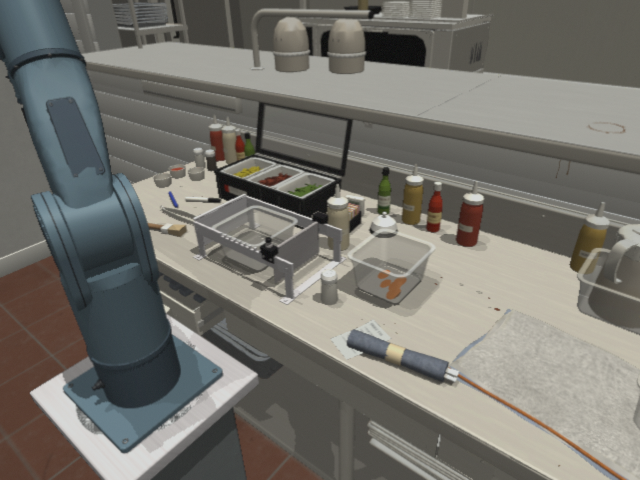

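The top view shows the rack with its end plate at left (x≈185 px) and the open end at ≈325. The divider is at ≈(300,272), with the knobs and shoes at (300,230) and (303,313). The spare pan is at (392,230), the shaker at (359,290) and the bottle at (303,203). I'll zoom in next to measure.

```bash
python3 - <<'E'
from h import *
p=cv2.imread('pics/top0.png'); cv2.imwrite('pics/top0c.png',cv2.resize(p[185:335,170:370],None,fx=4,fy=4,interpolation=cv2.INTER_CUBIC))
d=np.load('top0.npy'); c=cam('top'); print(c[0][0,0])
q=[(302,313),(300,230),(185,272),(359,290),(303,203),(240,272),(300,272)]
print(np.c_[at_d(c,q,[d[v,u] for u,v in q])].round(4))
E
```

```text
496.271687595555
[[ 0.3661  0.0052  0.1511]
 [ 0.5574  0.0053  0.1289]
 [ 0.4688  0.2821  0.0935]
 [ 0.4144 -0.132   0.0813]
 [ 0.6172 -0.0036  0.1494]
 [ 0.4697  0.1638  0.0035]
 [ 0.4604  0.0081  0.1087]]
```

View pics/top0c.png

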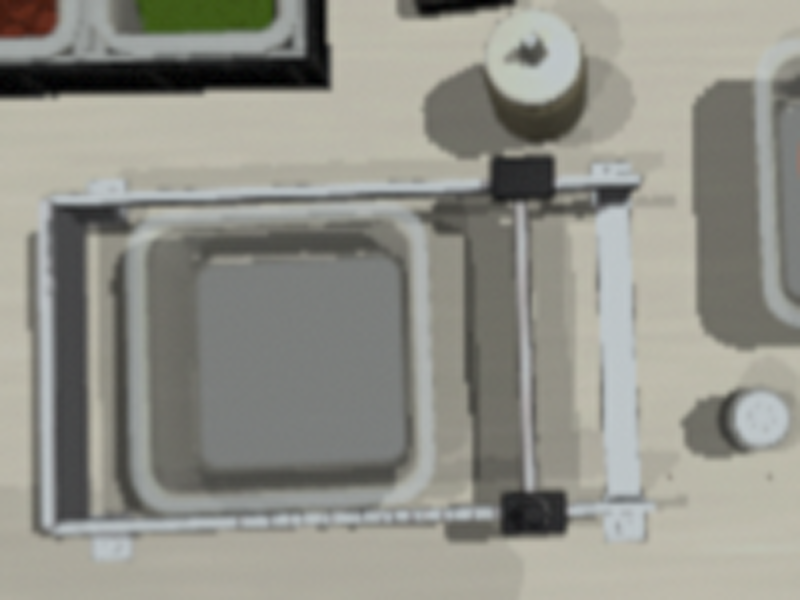

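The pan in the rack is clean with a square rim, about 76 px or 0.18 m each way, so it is pan_square and the target travel is 0.120. In the crop the rail ends are at (650,507) and (638,181), and the end plate's outer corners at (41,203) and (43,532). I'll use these to fit the rack frame.

```bash
python3 - <<'E'
from h import *
from scipy.optimize import least_squares
c=cam('top'); f=lambda L:np.array(L,float)/4+[170-.375,185-.375]
# centre-line points of rail tops and ends
fr=f([(60,525),(200,521),(400,516),(485,513.5),(590,508.5),(645,507)]); re=f([(60,200),(200,194),(400,188),(480,186),(570,183),(633,181)])
A=at_z(c,fr,.105)[:,:2];B=at_z(c,re,.105)[:,:2]
pl=at_z(c,f([(47,203),(50,528)]),.114)[:,:2]  # plate top centre y~186
en=at_z(c,f([(650,507),(638,181)]),.105)[:,:2]
def res(q):
    a=q[2];X=np.array([np.cos(a),np.sin(a)]);Y=np.array([-X[1],X[0]]);o=q[:2]
    return np.r_[(A-o)@X+.097,(B-o)@X-.097,(pl-o)@Y-.186,(en-o)@Y+.165]
s=least_squares(res,[.46,.1,0]);q=s.x;print(q,(s.fun*1e3).round(1))
a=q[2];X=np.array([np.cos(a),np.sin(a)]);Y=np.array([-X[1],X[0]])
g=lambda L,z:np.c_[(at_z(c,f(L),z)[:,:2]-q[:2])@X,(at_z(c,f(L),z)[:,:2]-q[:2])@Y].round(4)
print('div top',g([(523,210),(530,485)],.112),'knob',g([(527,512)],.150),'shaker',g([(760,418)],.084),'pan',g([(130,360),(433,360)],.095))
print('bottle',g([(535,55)],.15)); np.save('rack.npy',q)
E
```

```text
[0.46198956 0.09974601 0.00393934] [ 1.3  1.1  0.2  0.   0.8  0.6 -1.3 -0.4 -0.5 -0.7 -0.6 -0.6 -0.7 -1.4
  0.9  1.2]
div top [[ 0.0803 -0.095 ]
 [-0.0811 -0.0943]] knob [[-0.0954 -0.0928]] shaker [[-0.0465 -0.2329]] pan [[-1.000e-04  1.412e-01]
 [-5.800e-03 -3.860e-02]]
bottle [[ 0.1655 -0.1051]]
```

Rack origin ≈ (0.462, 0.100), yaw ≈ 0.004. Residuals are within 1.4 mm. The divider is at travel ≈ 0.026, and its back face is at world y ≈ 0.003. First I turn the tool so its x axis points along the push direction and shut the fingers, then travel at height.

{"method": "play_rows", "body": {
  "motion": [
    [0,0,0,0,0,0.09,1],
    [0,0,0,0,0,0.09,1],
    [0,0,0,0,0,0.09,1],
    [0,0,0,0,0,0.09,1],
    [0,0,0,0,0,0.09,1],
    [0,0,0,0,0,0.09,1],
    [0,0,0,0,0,0.092,1],
    [-0.075,0.1,0,0,0,0,1],
    [-0.075,0.1,0,0,0,0,1],
    [-0.075,0.1,0,0,0,0,1],
    [-0.075,0.1,0,0,0,0,1],
    [0,0,0,0,0,0,1]
  ]
}}

```text
t: 1.6
tcp_pos: [0.3595, 0.4966, 0.2503]
tcp_rot: [[0.005, 1.0, 0.002], [1.0, -0.005, -0.002], [-0.002, 0.002, -1.0]]
ft_force: [-0.9, 0.3, -0.2]
gripper_width: 0.0001
grip_force: 0.0
```

{"method": "play_rows", "body": {
  "motion": [
    [-0.134,0.027,0,0,0,0,1],
    [-0.134,0.027,0,0,0,0,1],
    [-0.134,0.027,0,0,0,0,1],
    [-0.134,0.027,0,0,0,0,1],
    [-0.134,0.027,0,0,0,0,1],
    [-0.134,0.027,0,0,0,0,1],
    [-0.134,0.027,0,0,0,0,1],
    [-0.134,0.027,0,0,0,0,1],
    [-0.134,0.027,0,0,0,0,1],
    [-0.134,0.027,0,0,0,0,1],
    [0,0,0,0,0,0,1],
    [0,0,0,0,0,0,1]
  ]
}}

```text
t: 3.1
tcp_pos: [0.4643, -0.0337, 0.25]
tcp_rot: [[-0.004, 1.0, -0.001], [1.0, 0.004, 0.001], [0.001, -0.001, -1.0]]
ft_force: [-0.4, 0.6, -0.4]
gripper_width: 0.0004
grip_force: 0.0
```

{"method": "play_rows", "body": {
  "motion": [
    [0,0,0.1,0,0,0,1],
    [0,0,0.1,0,0,0,1],
    [0,0,0.1,0,0,0,1],
    [0,0,0.1,0,0,0,1],
    [0,0,0,0,0,0,1],
    [0,0,0,0,0,0,1]
  ]
}}

```text
t: 3.85
tcp_pos: [0.4651, -0.034, 0.0913]
tcp_rot: [[-0.005, 1.0, 0.001], [1.0, 0.005, 0.0], [0.0, 0.001, -1.0]]
ft_force: [0.5, 0.9, -0.6]
gripper_width: -0.0001
grip_force: 0.0
```

```bash
python3 - <<'E'
from h import *
print(ctrl.get_obs()['tcp_pos'],ctrl.get_obs()['ft_force'],ctrl.tip_reach)
p,d=ctrl.read_camera('wrist'); cv2.imwrite('pics/w1.png',p)
E
```

```text
[ 0.46508655 -0.03400985  0.09131607] [ 0.49791846  0.89286649 -0.56662892] 0.019
```

View pics/w1.png

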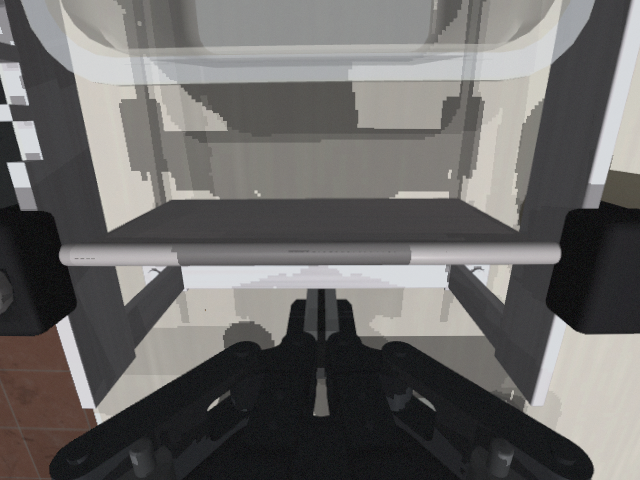

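The wrist view shows the shut fingertips at (320,300), centred behind the divider plate whose rolled top edge is at row 253. The path to it is clear. I'll push gently to just before the first notch and then measure.

{"method": "play_rows", "body": {
  "motion": [
    [0.03,0,0,0,0,0,1],
    [0.025,0,0,0,0,0,1],
    [0.015,0,0,0,0,0,1],
    [0.015,0,0,0,0,0,1],
    [0.015,0,0,0,0,0,1],
    [0.015,0,0,0,0,0,1],
    [0.015,0,0,0,0,0,1],
    [0.01,0,0,0,0,0,1],
    [0.01,0,0,0,0,0,1],
    [0,0,0,0,0,0,1],
    [0,0,0,0,0,0,1]
  ]
}}

```text
t: 5.28
tcp_pos: [0.4638, 0.0255, 0.09]
tcp_rot: [[-0.004, 1.0, -0.001], [1.0, 0.004, 0.0], [0.0, -0.001, -1.0]]
ft_force: [0.6, 0.6, -0.3]
gripper_width: 0.0001
grip_force: 0.0
```

```bash
cat > m.py <<'E'
from h import *
import sys
# travel from top-camera depth: rear shoe/knob and plate top edge, rack frame
q=np.load('rack.npy');a=q[2];X=np.array([np.cos(a),np.sin(a)]);Y=np.array([-X[1],X[0]])
s=ctrl.get_obs(); p,d=ctrl.read_camera('top'); c=cam('top')
v,u=np.mgrid[210:330,175:340]; v=v.ravel();u=u.ravel(); dd=d[v,u]
P=at_d(c,np.c_[u,v],dd); r=np.c_[(P[:,:2]-q[:2])@X,(P[:,:2]-q[:2])@Y,P[:,2]]; dark=p[v,u].max(1)<70
for n,x0 in(('rear shoe',.097),('front shoe',-.097)):
    m=dark&(abs(r[:,0]-x0)<.025)&(r[:,2]>.118)&(r[:,2]<.2)&(dd>0)
    print(n,m.sum(),'y range',np.percentile(r[m,1],[3,97]).round(4),'mid travel',round(r[m,1].mean()+.12,4))
m=(abs(r[:,0]-.0)<.03)&(r[:,2]>.085)&(r[:,2]<.104)&(r[:,1]<.1)&(r[:,1]>-.1); 
if m.any(): print('pan rim near y',np.percentile(r[m,1],[2,10]))
print('tcp',s['tcp_pos'].round(4),'tcp rack y',(np.array(s['tcp_pos'][:2])-q[:2])@Y,'F',s['ft_force'].round(1),'t',s['t'])
p=cv2.resize(p[185:335,170:370],None,fx=4,fy=4,interpolation=cv2.INTER_CUBIC);cv2.imwrite(sys.argv[1],p)
E
python3 m.py pics/t1.png
```

```text
rear shoe 162 y range [-0.0739 -0.0413] mid travel 0.062Traceback (most recent call last):
  File "m.py", line 10, in <module>
    print(n,m.sum(),'y range',np.percentile(r[m,1],[3,97]).round(4),'mid travel',round(r[m,1].mean()+.12,4))
                              ~~~~~~~~~~~~~^^^^^^^^^^^^^^^
    return _quantile_unchecked(
        a, q, axis, out, overwrite_input, method, keepdims, weights)
    return _ureduce(a,
                    func=_quantile_ureduce_func,
    ...<5 lines>...
                    overwrite_input=overwrite_input,
                    method=method)
    r = func(a, **kwargs)
    result = _quantile(arr,
                       quantiles=q,
    ...<2 lines>...
                       out=out,
                       weights=wgt)
    slices_having_nans = np.isnan(arr[-1, ...])
                                  ~~~^^^^^^^^^
IndexError: index -1 is out of bounds for axis 0 with size 0
```

The arm hides the front shoe from the top camera, so I'll measure from the wrist camera as well.

```bash
cat > m.py <<'E'
from h import *
import sys
q=np.load('rack.npy');a=q[2];X=np.array([np.cos(a),np.sin(a)]);Y=np.array([-X[1],X[0]])
def cloud(n,sl=np.s_[0:480,0:640]):
    c=cam(n); p,d=ctrl.read_camera(n); v,u=np.mgrid[sl]; v=v.ravel();u=u.ravel(); dd=d[v,u]
    P=at_d(c,np.c_[u,v],dd); return p,p[v,u].max(1),np.c_[(P[:,:2]-q[:2])@X,(P[:,:2]-q[:2])@Y,P[:,2]][:],dd>0
s=ctrl.get_obs(); ty=(np.array(s['tcp_pos'][:2])-q[:2])@Y
print('tcp',s['tcp_pos'].round(4),'rack y',ty.round(4),'F',s['ft_force'].round(1),'t',s['t'])
p,b,r,ok=cloud('top',np.s_[210:330,175:340])
m=ok&(b<70)&(abs(r[:,0]-.097)<.025)&(r[:,2]>.118)&(r[:,2]<.14)
print('top: rear shoe travel',r[m,1].mean()+.12)
p,b,r,ok=cloud('wrist')
pc=lambda m,i=1:(m.sum(),np.percentile(r[m,i],[5,50,95]).round(4)) if m.sum()>5 else None
print('plate top y',pc(ok&(abs(abs(r[:,0])-.06)<.02)&(r[:,2]>.108)&(r[:,2]<.118)&(abs(r[:,1]-ty)<.05)))
m=ok&(b<70)&(r[:,2]>.122)&(r[:,2]<.134)&(abs(r[:,1]-ty)<.07)
for x0 in(-.097,.097): print('shoe',x0,pc(m&(abs(r[:,0]-x0)<.025)))
print('knob z',pc(ok&(abs(r[:,0]+.097)<.01)&(r[:,2]>.135)&(r[:,2]<.16)&(abs(r[:,1]-ty)<.07),2))
print('pan rim',pc(ok&(abs(r[:,0])<.05)&(r[:,2]>.09)&(r[:,2]<.1)&(r[:,1]>ty+.025)&(r[:,1]<ty+.16)))
cv2.imwrite(sys.argv[1],p)
E
python3 m.py pics/w2.png
```

```text
tcp [0.4639 0.0253 0.0901] rack y -0.0744 F [ 0.6 -0.3 -0.7] t 5.325
top: rear shoe travel 0.06313866029451397
plate top y (np.int64(4410), array([-0.0549, -0.051 , -0.0485]))
shoe -0.097 (np.int64(4677), array([-0.0715, -0.0527, -0.0373]))
shoe 0.097 (np.int64(6952), array([-0.0701, -0.0537, -0.0365]))
knob z (np.int64(12), array([0.1365, 0.1368, 0.1374]))
pan rim (np.int64(8430), array([-0.0354, -0.0296, -0.0251]))
```

View pics/w2.png

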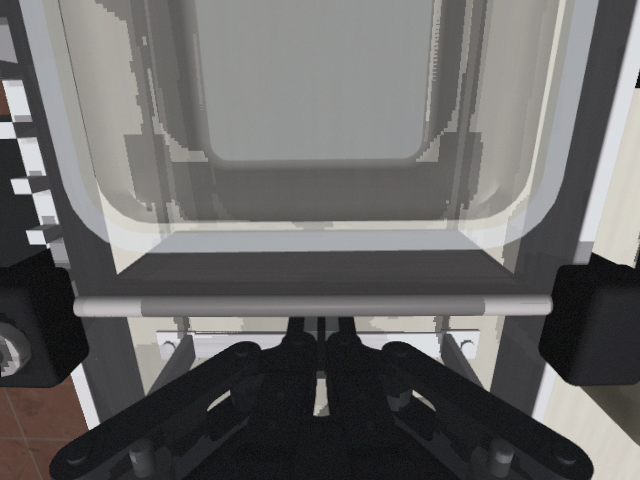

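The wrist view shows the plate's roll at row 305, the shoes at (40,320) and (595,320), and the pan rim ahead at row 240. The divider seems to have dropped into the first notch (travel about 0.066), leaving a small gap to the fingers. I'll creep forward to find the contact offset.

{"method": "play_rows", "body": {
  "motion": [
    [0.005,0,0,0,0,0,1],
    [0.005,0,0,0,0,0,1],
    [0,0,0,0,0,0,1]
  ]
}}

```text
t: 5.8
tcp_pos: [0.4642, 0.0293, 0.0903]
tcp_rot: [[-0.003, 1.0, -0.0], [1.0, 0.003, 0.0], [0.0, -0.0, -1.0]]
ft_force: [-0.1, 0.1, 0.2]
gripper_width: -0.0005
grip_force: 0.0
```

{"method": "play_rows", "body": {
  "motion": [
    [0.004,0,0,0,0,0,1],
    [0,0,0,0,0,0,1]
  ]
}}

```text
t: 6.05
tcp_pos: [0.4642, 0.0308, 0.0903]
tcp_rot: [[-0.003, 1.0, 0.0], [1.0, 0.003, 0.0], [0.0, 0.0, -1.0]]
ft_force: [0.1, -0.3, -0.2]
gripper_width: 0.0004
grip_force: 0.0
```

{"method": "play_rows", "body": {
  "motion": [
    [0.004,0,0,0,0,0,1],
    [0,0,0,0,0,0,1]
  ]
}}

```text
t: 6.3
tcp_pos: [0.4643, 0.0322, 0.0903]
tcp_rot: [[-0.003, 1.0, 0.0], [1.0, 0.003, -0.0], [-0.0, 0.0, -1.0]]
ft_force: [0.0, -0.6, 0.2]
gripper_width: -0.0005
grip_force: 0.0
```

{"method": "play_rows", "body": {
  "motion": [
    [0.004,0,0,0,0,0,1],
    [0,0,0,0,0,0,1]
  ]
}}

```text
t: 6.55
tcp_pos: [0.4643, 0.0333, 0.0903]
tcp_rot: [[-0.002, 1.0, 0.0], [1.0, 0.002, -0.001], [-0.001, 0.0, -1.0]]
ft_force: [-0.4, -2.8, -0.3]
gripper_width: 0.0005
grip_force: 0.0
```

I get contact at TCP y ≈ 0.033 with travel 0.066, a finger offset of 11 mm as expected. Target contact is therefore y ≈ 0.087, with the pan home at ≈ 0.090.

{"method": "play_rows", "body": {
  "motion": [
    [0.005,0,0,0,0,0,1],
    [0.005,0,0,0,0,0,1],
    [0.005,0,0,0,0,0,1],
    [0.005,0,0,0,0,0,1],
    [0.005,0,0,0,0,0,1],
    [0.005,0,0,0,0,0,1],
    [0.005,0,0,0,0,0,1]
  ]
}}

```text
t: 7.42
tcp_pos: [0.4642, 0.0486, 0.0903]
tcp_rot: [[-0.004, 1.0, 0.0], [1.0, 0.004, 0.001], [0.001, 0.0, -1.0]]
ft_force: [-0.2, 0.5, 0.6]
gripper_width: -0.0
grip_force: 0.0
```

{"method": "play_rows", "body": {
  "motion": [
    [0.005,0,0,0,0,0,1],
    [0.005,0,0,0,0,0,1],
    [0.005,0,0,0,0,0,1],
    [0.005,0,0,0,0,0,1],
    [0.005,0,0,0,0,0,1],
    [0.005,0,0,0,0,0,1],
    [0.005,0,0,0,0,0,1]
  ]
}}

```text
t: 8.3
tcp_pos: [0.4641, 0.0608, 0.0903]
tcp_rot: [[-0.002, 1.0, -0.0], [1.0, 0.002, -0.001], [-0.001, -0.0, -1.0]]
ft_force: [-0.1, -2.5, 1.3]
gripper_width: -0.0003
grip_force: 0.0
```

```bash
python3 m.py pics/w3.png
```

```text
tcp [0.4641 0.0608 0.0903] rack y -0.0389 F [-0.1 -2.5  1.3] t 8.3
top: rear shoe travel 0.09259092900355498
plate top y (np.int64(4229), array([-0.0248, -0.0209, -0.0184]))
shoe -0.097 (np.int64(4834), array([-0.0413, -0.0219, -0.0071]))
shoe 0.097 (np.int64(7260), array([-0.0396, -0.0229, -0.0062]))
knob z (np.int64(6), array([0.135 , 0.1353, 0.1356]))
pan rim (np.int64(2205), array([-0.0138, -0.0127, -0.0119]))
```

{"method": "play_rows", "body": {
  "motion": [
    [0.005,0,0,0,0,0,1],
    [0.005,0,0,0,0,0,1],
    [0.005,0,0,0,0,0,1],
    [0.005,0,0,0,0,0,1],
    [0.005,0,0,0,0,0,1]
  ]
}}

```text
t: 9.02
tcp_pos: [0.4641, 0.0701, 0.0903]
tcp_rot: [[-0.002, 1.0, 0.0], [1.0, 0.002, -0.002], [-0.002, 0.0, -1.0]]
ft_force: [-0.1, -10.5, 2.3]
gripper_width: 0.0002
grip_force: 2.4
```

{"method": "play_rows", "body": {
  "motion": [
    [0.005,0,0,0,0,0,1],
    [0.005,0,0,0,0,0,1],
    [0.005,0,0,0,0,0,1],
    [0.005,0,0,0,0,0,1],
    [0,0,0,0,0,0,1]
  ]
}}

```text
t: 9.65
tcp_pos: [0.4641, 0.0806, 0.0903]
tcp_rot: [[-0.004, 1.0, -0.0], [1.0, 0.004, 0.001], [0.001, -0.0, -1.0]]
ft_force: [0.2, 0.9, 0.9]
gripper_width: -0.0005
grip_force: 0.0
```

```bash
python3 m.py pics/w4.png
```

```text
tcp [0.4641 0.0806 0.0903] rack y -0.0192 F [0.2 0.9 0.9] t 9.65
top: rear shoe travel 0.1129235203708531
plate top y (np.int64(4195), array([-0.0053, -0.0015,  0.0009]))
shoe -0.097 (np.int64(4795), array([-0.0221, -0.0025,  0.0121]))
shoe 0.097 (np.int64(7338), array([-0.0205, -0.0036,  0.0132]))
knob z None
pan rim (np.int64(1854), array([0.0059, 0.0068, 0.0075]))
```

The third notch is passed, with travel ≈ 0.115. Now I creep in 1 mm rows.

{"method": "play_rows", "body": {
  "motion": [
    [0.0025,0,0,0,0,0,1],
    [0.0025,0,0,0,0,0,1],
    [0.0025,0,0,0,0,0,1],
    [0,0,0,0,0,0,1]
  ]
}}

```text
t: 10.25
tcp_pos: [0.4641, 0.0833, 0.0903]
tcp_rot: [[-0.003, 1.0, 0.0], [1.0, 0.003, 0.0], [0.0, 0.0, -1.0]]
ft_force: [-0.7, -0.1, -0.0]
gripper_width: 0.0002
grip_force: 0.0
```

{"method": "play_rows", "body": {
  "motion": [
    [0.0025,0,0,0,0,0,1],
    [0.0025,0,0,0,0,0,1],
    [0,0,0,0,0,0,1]
  ]
}}

```text
t: 10.62
tcp_pos: [0.4641, 0.085, 0.0903]
tcp_rot: [[-0.003, 1.0, 0.0], [1.0, 0.003, 0.0], [0.0, 0.0, -1.0]]
ft_force: [0.1, 0.3, 0.1]
gripper_width: 0.0001
grip_force: 0.0
```

```bash
python3 m.py pics/w5.png
```

```text
tcp [0.4641 0.085  0.0903] rack y -0.0148 F [0.1 0.3 0.1] t 10.625
top: rear shoe travel 0.1180923336395686
plate top y (np.int64(4233), array([-0.0003,  0.0035,  0.006 ]))
shoe -0.097 (np.int64(4734), array([-0.0168,  0.0024,  0.0173]))
shoe 0.097 (np.int64(7317), array([-0.0154,  0.0014,  0.0183]))
knob z (np.int64(87), array([0.1366, 0.1377, 0.1389]))
pan rim (np.int64(2385), array([0.0104, 0.0116, 0.0125]))
```

The divider advanced 54.6 mm since the first notch, so travel ≈ 0.1205, and there is no contact force. It looks dropped into the last notch. I'll press gently, well below the 10 N release, to confirm the notch holds and to seat the pan.

{"method": "play_rows", "body": {
  "motion": [
    [0.0025,0,0,0,0,0,1],
    [0.0025,0,0,0,0,0,1],
    [0,0,0,0,0,0,1]
  ]
}}

```text
t: 11.1
tcp_pos: [0.4641, 0.0865, 0.0903]
tcp_rot: [[-0.003, 1.0, 0.0], [1.0, 0.003, -0.0], [-0.0, 0.0, -1.0]]
ft_force: [0.6, -2.4, 0.7]
gripper_width: -0.0
grip_force: 0.0
```

{"method": "play_rows", "body": {
  "motion": [
    [0.0025,0,0,0,0,0,1],
    [0,0,0,0,0,0,1]
  ]
}}

```text
t: 11.35
tcp_pos: [0.4641, 0.0872, 0.0903]
tcp_rot: [[-0.002, 1.0, 0.0], [1.0, 0.002, -0.001], [-0.001, 0.0, -1.0]]
ft_force: [0.1, -4.4, 1.4]
gripper_width: -0.0006
grip_force: 0.0
```

{"method": "play_rows", "body": {
  "motion": [
    [0.0025,0,0,0,0,0,1],
    [0,0,0,0,0,0,1]
  ]
}}

```text
t: 11.6
tcp_pos: [0.464, 0.0878, 0.0903]
tcp_rot: [[-0.002, 1.0, 0.0], [1.0, 0.002, -0.001], [-0.001, 0.0, -1.0]]
ft_force: [-0.4, -6.5, 2.3]
gripper_width: -0.0001
grip_force: 1.1
```

At 0.087 to 0.088 the force rises steadily to 6.5 N, so the pin holds in the last notch. Now I back off, lift and check.

{"method": "play_rows", "body": {
  "motion": [
    [-0.01,0,0,0,0,0,1],
    [-0.03,0,0,0,0,0,1],
    [-0.05,0,0,0,0,0,1],
    [0,0,-0.05,0,0,0,1],
    [0,0,-0.1,0,0,0,1],
    [0,0,-0.1,0,0,0,1],
    [0,0,-0.1,0,0,0,1],
    [-0.1,0,-0.05,0,0,0,1],
    [-0.1,0,0,0,0,0,1],
    [-0.1,0,0,0,0,0,1],
    [-0.1,0,0,0,0,0,1],
    [-0.1,0,0,0,0,0,1],
    [-0.1,0,0,0,0,0,1],
    [0,0,0,0,0,0,1],
    [0,0,0,0,0,0,1]
  ]
}}

```text
t: 13.48
tcp_pos: [0.4647, -0.1867, 0.2501]
tcp_rot: [[-0.003, 1.0, -0.0], [1.0, 0.003, 0.001], [0.001, -0.0, -1.0]]
ft_force: [0.8, 0.9, 1.1]
gripper_width: -0.0
grip_force: 0.0
```

```bash
python3 - <<'E'
from h import *
q=np.load('rack.npy');a=q[2];X=np.array([np.cos(a),np.sin(a)]);Y=np.array([-X[1],X[0]])
c=cam('top')
def meas(p,d):
    v,u=np.mgrid[200:330,175:340]; v=v.ravel();u=u.ravel(); dd=d[v,u]; P=at_d(c,np.c_[u,v],dd)
    r=np.c_[(P[:,:2]-q[:2])@X,(P[:,:2]-q[:2])@Y,P[:,2]]; b=p[v,u].max(1); o=[]
    for x0 in(.097,-.097):
        m=(dd>0)&(b<70)&(abs(r[:,0]-x0)<.025)&(r[:,2]>.118)&(r[:,2]<.14); o.append((m.sum(),r[m,1].mean()+.12))
    m=(abs(r[:,0]+.097)<.012)&(r[:,2]>.14)&(r[:,2]<.16); o.append(('knob z',m.sum(),np.median(r[m,2])))
    m=(abs(r[:,0])<.06)&(r[:,2]>.088)&(r[:,2]<.1)&(r[:,1]>-.08)&(r[:,1]<.178); o.append(('rim y',np.percentile(r[m,1],[1,99])))
    print(*o)
meas(cv2.imread('pics/top0.png'),np.load('top0.npy'))
p,d=ctrl.read_camera('top'); meas(p,d)
cv2.imwrite('pics/t9.png',cv2.resize(p[185:335,170:370],None,fx=4,fy=4,interpolation=cv2.INTER_CUBIC))
E
```

```text
(np.int64(159), np.float64(0.024755490431176128)) (np.int64(120), np.float64(0.024649726847460487)) ('knob z', np.int64(39), np.float64(0.1492946492047774)) ('rim y', array([-0.03781955,  0.14349111]))
(np.int64(158), np.float64(0.11851113906811919)) (np.int64(124), np.float64(0.11673815725138165)) ('knob z', np.int64(40), np.float64(0.14525723406312713)) ('rim y', array([-0.00254389,  0.17782982]))
```

View pics/t9.png

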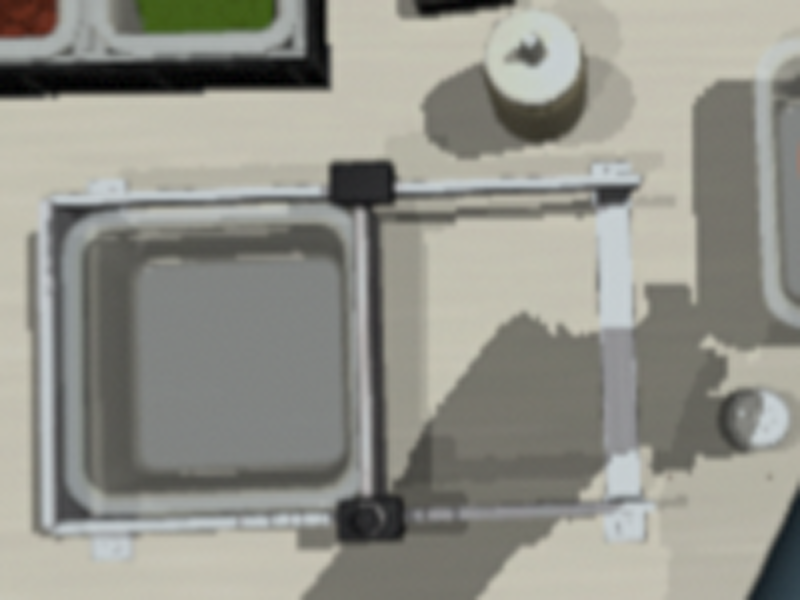

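The knob has sunk 4 mm, so the pin is dropped. The shoes are at about 0.118 to 0.120, the target notch. The pan's rim lies between the divider at crop x≈365 and the end plate at ≈50. The shaker, bottle and spare pan are where they were.

```bash
python3 -c "
from workcell import ctrl
print(ctrl.finish_job())"
```

```text
the job is handed in; nothing more can be done
None
```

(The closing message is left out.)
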